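# Clamp a waveguide section in a ratchet-wound test fixture

### The arm

A 6-joint arm with a two-finger parallel gripper is mounted at the origin on a cart in front of the work surface, level with it; the furniture and walls round the work are solid. World frame = base frame: x ahead of the robot, y to its left, z up, the work surface at z = 0. Lengths are in m, angles in rad, forces in N, time in s.
With the tool pointing down it reaches from about 0.35 to 0.975 m from the base axis. Payload 17.4 kg.
Tool frame: the origin (TCP) lies between the finger pads, 19 mm behind the fingertips; this is the grasp point; z points along the fingers, y is the line along which they close (so a half turn about z gives the same grasp; the last joint's range is limited). The gripper opens to 85 mm and grips with 20 to 120 N. Pads are 22 mm wide; open, the fingers measure 114 mm over their backs; the gripper's body (76 mm by 85 mm) begins 54 mm behind the grasp point. The pads swing forward as they close: fully open they stand 13 mm farther back than shut.
Start: joints at [-1.248, 0.116, 1.442, -0, 1.584, -0.038], TCP at [0.238, -0.632, 0.25] pointing down, gripper open.
Joint ranges: [-2.83, 2.83], [-0.83, 2.19], [0.07, 2.5], [-1.14, 4.28], [0.01, 3], [-2.97, 2.97]. Speed limits (rad/s): [1.89, 1.89, 2.22, 3.14, 3.14, 3.14].

### API

Orientations are given as a unit quaternion [w, x, y, z].
In Python, from station import telemetry, vision, ticket gives the robot as it stands.
- The arm moves only by the tool carry_out, never from a script. Its argument "rows" is a list of rows, each a list of 6 numbers: the shift along the tool's x, y, z in units of 40 mm (1.0 is 40 mm), then the turn, a rotation vector about the tool's x, y, z in units of 6 degrees (1.0 is 6 degrees). In form: [[x, y, z, ax, ay, az], ...]. A call has 1 to 20 rows; each row shifts and turns the commanded pose from where the row before left it, along the tool's axes as they then stand; what a row does not reach is not made up. A row lasts 1/12 s, in which the tool goes at most 41.7 mm and 7.16 degrees, less where a joint would pass 70% of its speed; a pose out of reach is approached as far as the arm can. A call is refused whole if a number of a shift passes 1 or a number of a turn 1, either way. A call with a gripper value outside its range is refused whole. "fingers" is the closure, from -1 (fully open) to 1 (shut), set as the call begins (left out, the last holds). The fingers move at their own pace and stop on an object; "squeeze" is the grip in N (left out, the last holds). Time passes only in rows, so rows that do not move let the fingers close. It gives the time, the measured TCP pose, the force, the opening and the grip force at its end, in the units of the state.
- telemetry.read_state(): the state, without advancing time (a new reading comes with each control period).
- vision.snapshot(name): name is "side" or "top"; returns a dict with "color" (420x560x3 uint8, blue, green, red), "vfov" (degrees; the focal length in pixels is half the picture's height over the tangent of half this angle, whatever the lens; pixels are square), "cx", "cy" (the principal point, pixels), "extrinsics" (4x4, takes a point from camera to world coordinates). Camera axes: x right, y down, z forward; pixel columns grow to the right and rows downward; lengths in m; the calibration is good to about 2 mm. A picture is of the moment at which its call begins. There is no depth.
- ticket.hand_in(): hands the job in; it is judged then, once.
The state is a dict: "time_s": time; "joints": joint angles; "joint_velocities": joint speeds; "effort": joint torques, N m; "ee_pos": TCP position; "tcp_rot": TCP orientation; "ft_force": force on the tool from outside, world axes, zero at the start; "wrist_torque": the same for the moment, N m; "finger_gap": finger opening in m; "gripper_force": force on a finger pad.
Only numpy, scipy, OpenCV 4.12 (cv2) and the standard library are available. Lean on these libraries where they do the work, as an engineer would, in place of code of your own. Each camera call takes 0.05 s, during which the arm holds its last target. There are 200 camera calls.

### The job

Lay the short aluminium waveguide section in the two open saddles of the test fixture, lengthwise between the two ports. Then wind the fixture's wing knob clockwise until the sprung pawl has dropped in behind the tooth with the brass pin, so that the sprung port presses the section home against the fixed port, and let go; do not wind past that tooth, and leave the other things on the bench where they lie.

Things in the scene. Friction and masses are not known exactly. Their poses are not given: they have to be found in the camera images.
- waveguide: bare-aluminium waveguide section, 105 mm long, 0.17 kg: rectangular tube with a 42 x 42 mm, 6 mm thick flange at each end. Origin at the centre of one end face, z along the tube. It lies on its flange edges, y axis up, so the tube stands 26 high and 14 wide, centre line 21 mm over what it lies on; grip it across the 14 mm (its x). Either end may go to either port.
- waveguide_mid (a point): the middle of the section: on its centre line, half way along; axes as waveguide
- fixture: the fixture, 124 x 372 mm aluminium base with a steel way along it, fixed port at its left end, carriage with the sprung port, sloping grey ratchet head at its right end. Origin on the worktop; z up, y along the bed to the left (fixed port), x away from the robot at yaw 0. A 58 mm high tool tray and a tall instrument stand to the right of it.
- seat (a point): where the middle of the section's underside comes to lie when pressed home (its middle 21 mm above); axes as fixture. The way on which the flanges rest is at this height, 30 mm over the worktop. Saddle cheeks at y = +23 to +50 and -46 to -28 mm, inner faces x = +-22.5 mm, flared to +-27.5 at their tops 16 mm above the way; between them the sides are open for the fingers.
- fixed_face (a point): centre of the fixed port's mating face, 52.5 mm from seat along y, 21 mm above the way; axes as fixture. Both port plates are 60 wide and rise 46 mm above the way.
- sprung_face (a point): centre of the sprung port's mating face; axes as fixture. Winding brings it towards the fixed port, 11 mm per rad. With winder at 0 the faces stand 121 mm apart, 16 more than the section's length. The section may be laid anywhere in the gap: the port pushes it along. The port gives on a spring: 3 N at first touch, 2.2 N more per mm.
- sprung_port: the sprung port plate, on the carriage between section and head; sprung_face is on it. Origin on the bed's centre line below that face, at worktop height; axes as fixture
- knob_grip (a point): on the wing knob's axis, where to put the TCP: black bar 64 long, 16 thick, from 22 mm below to 11 mm above this point. Turns with the knob: z out along the axis, which leans 25 deg from vertical to -x of the fixture; x along the bar (grip across y). Clockwise seen from above winds. Wheel top is 28 mm, pawl top 26 mm below, the sloping face 40 mm below.
- winder (a joint): angle of knob and steel toothed wheel (88 mm across, 18 teeth), rad, grows clockwise. The pawl holds it at 0, 0.35, 0.70, 1.05, 1.40, 1.75 (tooth with brass pin), 2.09. Springs turn it back onto the last tooth passed when let go, so turn 0.04 to 0.2 rad beyond, then ease off. Starts held at one of the first three. Takes up to 0.4 N m; fresh grips are fine, the pawl holds.
- pawl (a joint): angle of the sprung brass pawl, whose tip bears on the wheel's uphill side: about 0 when down behind a tooth, up to 0.14 rad while riding over a tooth's tip
- calculator: dark grey pocket calculator, 138 x 74 x 15, lying loose behind the fixture
- n_tee: light metal coaxial tee, 70 long, 20 thick, lying loose left of the fixture
- torque_wrench: slim plain-metal torque wrench, 139 long, lying loose near the front edge
- cutters: side cutters with red handles, 134 long, lying loose near the front edge

How it is judged:
By the outcome, as a careful person would: the job done as asked, in the order asked, and still so for the second after the job is handed in, with the robot touching nothing.
It also fails if it takes over 64 s, if anything falls off the work surface, if the arm or the gripper's body presses on something with over 40 N, if the wrist force passes 120 N, or if a joint passes its speed limit or range.

## Working session

There is one attempt and no reset: what is moved stays moved. The work goes in short steps, Python scripts to look and compute and a tool call to move; the robot and the scene stay as the last step left them, time stands still between calls to the robot, and variables do not carry over. Pictures are saved under pics/ and viewed, at most 10 in all, crops included, and the job is handed in when it is done.

Besides the shell and the picture viewer there is one more tool, called after ">>>" as a command line: name --pt "numbers of a row" for each row, then --argument value for the rest. carry_out: Moves the arm, as the interface text tells. Its arguments: {"type":"object","properties":{"rows":{"type":"array","items":{"type":"array","items":{"type":"number"}}},"fingers":{"type":"number"},"squeeze":{"type":"number"}},"required":["rows"]}

```bash
mkdir -p pics; ls
python3 - <<'E'
from station import telemetry, vision
import cv2, numpy as np, json
for n in ["top","side"]:
    s=vision.snapshot(n); cv2.imwrite(f"pics/{n}0.png",cv2.resize(s["color"],(800,600),interpolation=cv2.INTER_CUBIC))
    print(n,s["vfov"],s["cx"],s["cy"],np.round(s["extrinsics"],4).tolist())
print(telemetry.read_state())
E
```

```text
pics
top 43.54228528315066 282.20700850192253 212.1728529758027 [[0.0151, -0.9927, 0.1194, 0.4008], [-0.9999, -0.0149, 0.0029, 0.1049], [-0.0011, -0.1194, -0.9928, 1.3235], [0.0, 0.0, 0.0, 1.0]]
side 54.3894244413616 274.5630070855026 216.2795458575708 [[0.9913, -0.0532, 0.1205, 0.4569], [-0.1307, -0.5114, 0.8494, -0.6379], [0.0165, -0.8577, -0.5139, 0.5137], [0.0, 0.0, 0.0, 1.0]]
{'time_s': 0.1, 'joints': array([-1.24781678e+00,  1.16443629e-01,  1.44220488e+00, -1.21819145e-05,
        1.58400904e+00, -3.77945118e-02]), 'joint_velocities': array([-7.85492548e-05, -9.85820368e-04, -3.20183616e-03, -2.14828453e-03,
       -6.79858925e-04,  3.06186617e-04]), 'effort': array([ 2.81272158e-03, -7.33662486e+01, -6.33787465e+01,  4.98297527e-05,
        5.09386940e-03,  4.22006750e-06]), 'ee_pos': array([ 0.23821667, -0.63140158,  0.24932822]), 'tcp_rot': array([-5.26177919e-04,  9.83774204e-01,  1.79410236e-01, -8.16946311e-05]), 'ft_force': array([ 0.0756092 ,  0.73856539, -0.45317177]), 'wrist_torque': array([-0.02051988, -0.01340237, -0.02035602]), 'gripper_force': 0.0, 'finger_gap': 0.08538757506981919}
```

View pics/top0.png

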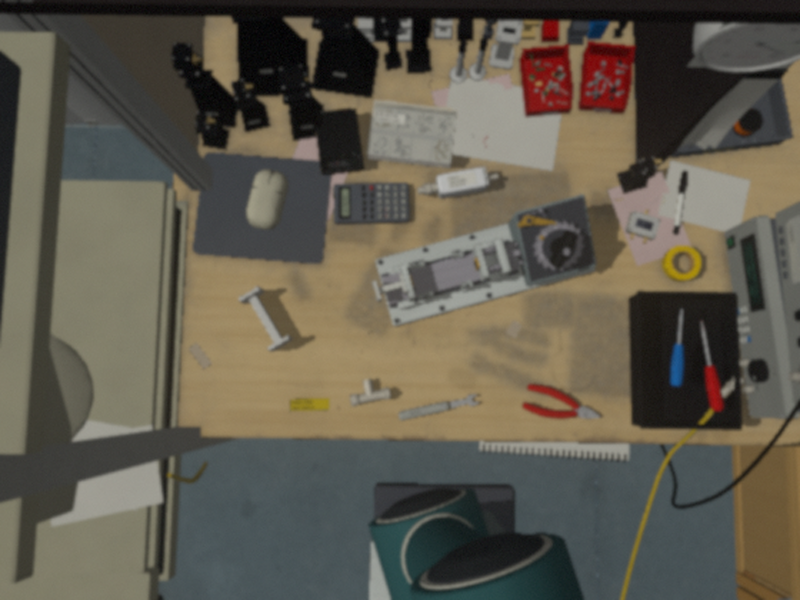

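View pics/side0.png

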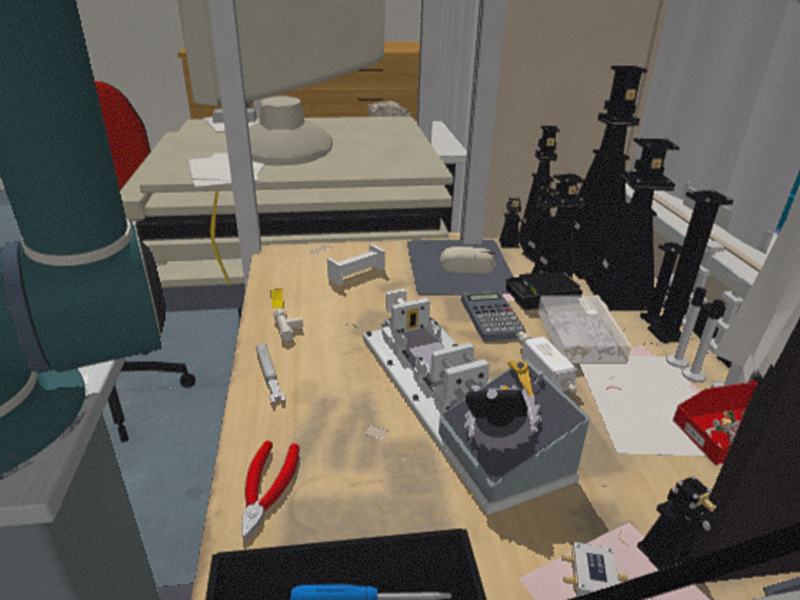

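```bash
cat > h.py <<'E'
from station import telemetry, vision
import cv2, numpy as np
from scipy.spatial.transform import Rotation as R
def cam(s):
    return 210/np.tan(np.radians(s["vfov"]/2)), s["cx"], s["cy"], np.array(s["extrinsics"])
def ray(s,u,v,z):
    f,cx,cy,E=cam(s); d=E[:3,:3]@np.array([(u-cx)/f,(v-cy)/f,1]); o=E[:3,3]
    return o+d*(z-o[2])/d[2]
def proj(s,p):
    f,cx,cy,E=cam(s); q=(np.atleast_2d(p)-E[:3,3])@E[:3,:3]
    return np.c_[f*q[:,0]/q[:,2]+cx,f*q[:,1]/q[:,2]+cy]
def crop(s,u0,v0,w,h,k):
    return cv2.resize(s["color"][v0:v0+h,u0:u0+w],None,fx=k,fy=k,interpolation=cv2.INTER_CUBIC)
E
python3 - <<'E'
from h import *
s=vision.snapshot("top"); 
a=crop(s,260,135,160,95,5); cv2.imwrite("pics/a.png",a)
b=crop(s,160,195,50,56,8); d=vision.snapshot("side")
c=crop(d,225,165,50,40,8)
m=np.zeros((448,800,3),np.uint8); m[:448,:400]=b; m[:320,400:]=c
cv2.imwrite("pics/b.png",m)
cv2.imwrite("pics/c.png",crop(d,250,195,165,160,3.7))
E
```

```text
(no output)
```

View pics/a.png

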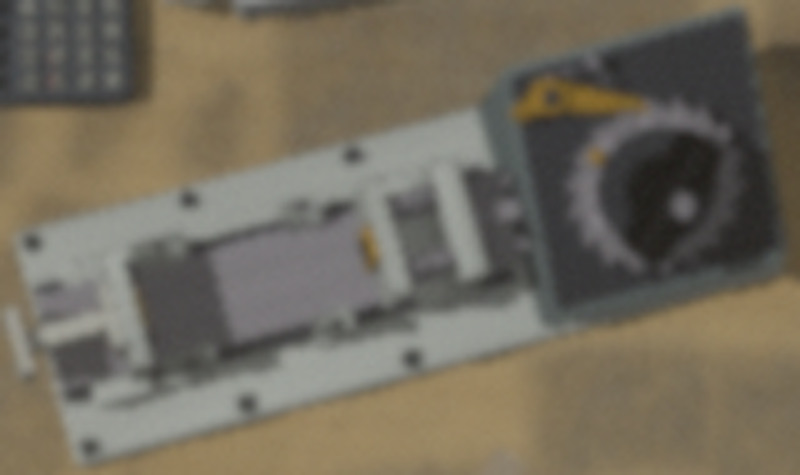

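View pics/b.png

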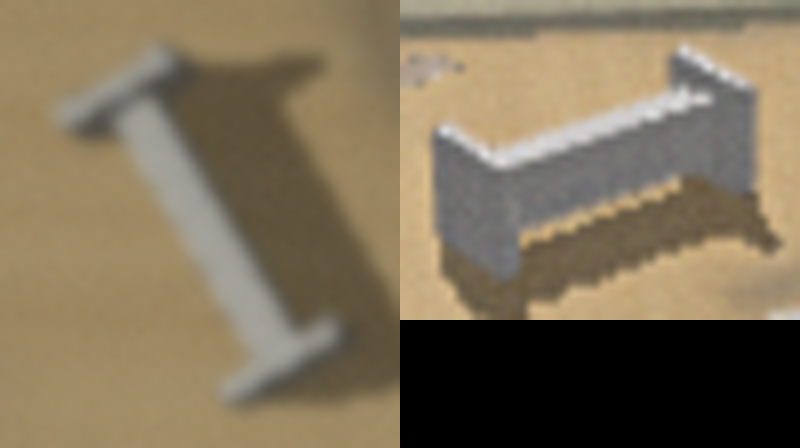

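View pics/c.png

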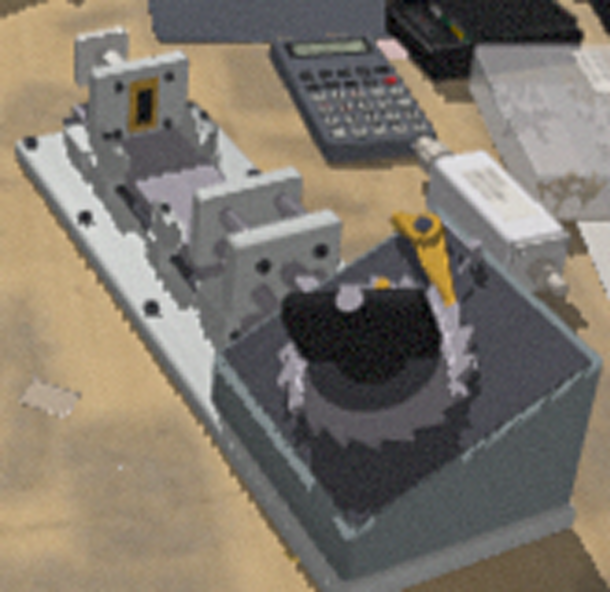

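Run:
```python
from h import *
s=vision.snapshot("top"); d=vision.snapshot("side")
A=lambda u,v,z:ray(s,260+u/5,135+v/5,z)*1e3
C=lambda u,v,z:ray(d,250+u/3.7,195+v/3.7,z)*1e3
np.set_printoptions(precision=1,suppress=True)
print("fixed face A",A(131,254,.076),A(151,374,.076))
print("fixed face C",C(188,53,.076),C(92,66,.076))
print("fixed plate left A",A(105,260,.076),A(127,380,.076))
print("sprung A face",A(365,193,.076),A(389,291,.076),"rear",A(387,187,.076),A(411,284,.076))
print("sprung C ",C(300,175,.076),C(196,193,.076))
print("base A",A(18,233,.012),A(83,465,.012),A(545,328,.012),A(480,105,.012))
print("base C",C(20,140,.012))
for a,c in [((683,205),(348,298))]:
  for z in (.1,.12,.13,.14,.15,.16): print(z,A(*a,z),C(*c,z))
B=lambda u,v,z:ray(s,160+u/8,195+v/8,z)*1e3
D=lambda u,v,z:ray(d,225+(u-400)/8,165+v/8,z)*1e3
print("wg top flange corners A",B(60,105,.042),B(160,45,.042),B(225,395,.042),B(340,325,.042))
print("C",D(437,125,.042),D(495,165,.042),D(683,47,.042),D(755,90,.042))
print("tube B at z34", B(140,105,.034),B(280,345,.034))
```

```text
fixed face A [614.8 100.   76. ] [556.8  89.6  76. ]
fixed face C [619.5 108.6  76. ] [562.   99.6  76. ]
fixed plate left A [611.7 112.4  76. ] [553.7 101.   76. ]
sprung A face [646.3 -12.4  76. ] [598.6 -24.1  76. ] rear [649.4 -23.   76. ] [602.2 -34.6  76. ]
sprung C  [653.4 -20.4  76. ] [597.4 -30.3  76. ]
base A [635.7 157.1  12. ] [518.4 122.2  12. ] [ 591.1 -109.3   12. ] [705.2 -76.8  12. ]
base C [522.5 124.4  12. ]
0.1 [ 638.  -160.4  100. ] [ 640.1 -147.6  100. ]
0.12 [ 634.1 -156.1  120. ] [ 631.2 -171.3  120. ]
0.13 [ 632.2 -153.9  130. ] [ 626.8 -183.2  130. ]
0.14 [ 630.3 -151.7  140. ] [ 622.4 -195.   140. ]
0.15 [ 628.3 -149.5  150. ] [ 617.9 -206.9  150. ]
0.16 [ 626.4 -147.4  160. ] [ 613.5 -218.7  160. ]
wg top flange corners A [560.7 390.7  42. ] [579.7 360.7  42. ] [472.4 336.8  42. ] [494.3 302.5  42. ]
C [474.2 334.   42. ] [491.5 303.1  42. ] [560.4 387.   42. ] [581.  350.5  42. ]
tube B at z34 [562.  367.8  34. ] [488.4 321.9  34. ]
```

```bash
cat > ov.py <<'E'
from h import *
psi=np.radians(17.0); Fx=np.array([np.cos(psi),np.sin(psi),0]); Fy=np.array([-np.sin(psi),np.cos(psi),0])
S=np.array([.6043,.0488,.030])
def P(x,y,z): return S+Fx*x/1e3+Fy*y/1e3+np.array([0,0,z/1e3])
def draw(im,s,pts,u0,v0,k,col,closed=True):
    q=(proj(s,np.array(pts))-[u0,v0]+.5)*k-.5
    cv2.polylines(im,[np.round(q*8).astype(int)],closed,col,1,cv2.LINE_AA,3)
def plate(y0,y1): return [P(-30,y0,46),P(30,y0,46),P(30,y1,46),P(-30,y1,46)]
E
python3 - <<'E'
from ov import *
s=vision.snapshot("top"); d=vision.snapshot("side")
g=lambda im:(255*(im/255.)**.45).astype(np.uint8)
m=np.zeros((600,800,3),np.uint8)
m[:352,:352]=g(crop(s,368,150,44,44,8)); 
m[:350,360:780]=g(crop(d,320,245,60,50,7))
a=crop(s,260,145,110,80,3.6)[:245,:396]; c=crop(d,250,195,110,68,3.6)[:245,:396]
for im,sn,u,v in((a,s,260,145),(c,d,250,195)):
    draw(im,sn,plate(52.5,62),u,v,3.6,(0,0,255))
    draw(im,sn,[P(-30,52.5,46),P(30,52.5,46),P(30,52.5,0),P(-30,52.5,0)],u,v,3.6,(0,0,255))
    draw(im,sn,plate(-60.8,-70),u,v,3.6,(0,255,0))
    draw(im,sn,[P(-62,100,-18),P(62,100,-18),P(62,-150,-18),P(-62,-150,-18)],u,v,3.6,(255,0,0))
m[355:355+len(a),:396]=a; m[355:355+len(c),402:402+c.shape[1]]=c
cv2.imwrite("pics/d.png",m)
E
```

```text
(no output)
```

View pics/d.png

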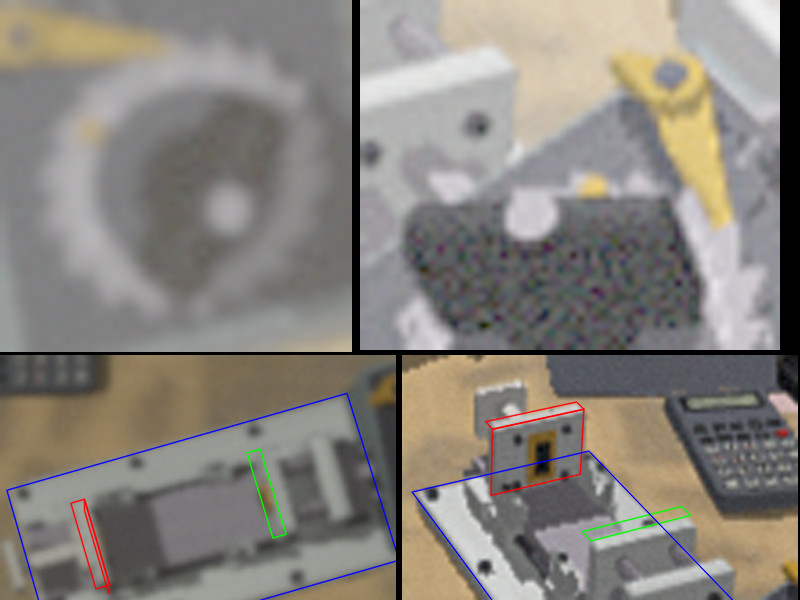

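```bash
cat > e.py <<'E'
from ov import *
from scipy.optimize import differential_evolution as DE
s=vision.snapshot("top"); d=vision.snapshot("side")
t=np.radians(25); ax=-np.sin(t)*Fx+np.cos(t)*np.array([0,0,1]); e1=np.cross(Fy,ax); # e1 uphill (+x), Fy
def bar(p):
    o=p[:3]; b=np.cos(p[3])*e1+np.sin(p[3])*Fy; c=np.cross(ax,b)
    return np.array([o+b*i*.032+c*j*.008+ax*k for i in(-1,1) for j in(-1,1) for k in(-.022,.011)])
def mask(im,v0,v1,u0,u1,th):
    k=np.zeros(im.shape[:2],np.uint8); g=im.max(2); k[v0:v1,u0:u1]=(cv2.GaussianBlur(g,(0,0),.6)[v0:v1,u0:u1]<th); return k
Ma=mask(s["color"],155,190,380,408,int(__import__('sys').argv[1])); Mc=mask(d["color"],268,300,372,424,int(__import__('sys').argv[2]))
n,l,st,_=cv2.connectedComponentsWithStats(Mc); Mc=(l==1+st[1:,4].argmax()).astype(np.uint8)
n,l,st,_=cv2.connectedComponentsWithStats(Ma); Ma=(l==1+st[1:,4].argmax()).astype(np.uint8)
print(Ma.sum(),Mc.sum())
K=4
def hull(sn,pts,shape=(420,560)):
    h=cv2.convexHull(((proj(sn,pts)+.5)*K-.5).astype(np.float32)).round().astype(int)
    m=np.zeros((420*K,560*K),np.uint8); cv2.fillConvexPoly(m,h,1); return cv2.resize(m,(560,420),interpolation=cv2.INTER_AREA) if 0 else cv2.resize(m.astype(np.float32),(560,420),interpolation=cv2.INTER_AREA)
def cost(p):
    b=bar(p); r=0
    for sn,M in((s,Ma),(d,Mc)):
        h=hull(sn,b); r+=1-np.minimum(h,M).sum()/np.maximum(h,M).sum()
    return r
r=DE(cost,[(.615,.665),(-.185,-.13),(.08,.125),(-1.2,1.2)],maxiter=25,popsize=8,seed=1,polish=False)
print(r.fun,r.x*1e3,np.degrees(r.x[3]))
np.save("bar.npy",r.x); p=r.x
m=np.zeros((600,800,3),np.uint8)
for i,sn in enumerate((s,d)):   # rectified z=76
    ys=72-np.arange(480)/3; xs=35-np.arange(210)/3
    G=np.array([[P(x,y,46) for y in ys] for x in xs]); q=proj(sn,G.reshape(-1,3)).astype(np.float32).reshape(210,480,2)
    im=cv2.remap(sn["color"],q[...,0],q[...,1],cv2.INTER_CUBIC)
    im=(255*(im/255.)**.6).astype(np.uint8)
    for y in range(70,-90,-10): cv2.line(im,(int((72-y)*3),0),(int((72-y)*3),8 if y%50 else 20),(0,0,255),1)
    for x in (-30,0,30): cv2.line(im,(0,int((35-x)*3)),(8,int((35-x)*3)),(0,0,255),1)
    m[i*215:i*215+210,:480]=im
a=crop(s,375,150,40,40,7); c=crop(d,365,258,64,60,5)
ph=np.linspace(0,2*np.pi,60)
for im,sn,u,v,k in((a,s,375,150,7),(c,d,365,258,5)):
    im[:]=(255*(im/255.)**.5).astype(np.uint8)
    b=bar(p); draw(im,sn,b[[1,3,7,5]],u,v,k,(0,0,255)); draw(im,sn,b[[0,2,6,4]],u,v,k,(0,255,255))
    draw(im,sn,[p[:3]-ax*.028+.044*(np.cos(f)*e1+np.sin(f)*Fy) for f in ph],u,v,k,(0,255,0))
m[:280,485:765]=a; m[290:590,482:802]=c[:300,:318]
cv2.imwrite("pics/e.png",m)
E
python3 - <<'E'
from h import *
d=vision.snapshot("side");s=vision.snapshot("top")
print(d["color"].max(2)[282,365:430]); print(s["color"].max(2)[172,372:415])
E
time python3 e.py 52 40
```

```text
[ 31  24  32 108 179 164 168 160 157  87  79  88  99  83  85  82  87  80
  77  83  81  85  81  84  83  84  83  78  80  84  88  82  79  88 118 138
 140 120  91  88  94  97  86 103 166 172 173 170 176 177 176 180 179 200
 201 195 197 195 201 195 198 198 198 193 197]
[ 69  82  96 107 114 117 109  91  69  59  58  55  52  44  37  35  38  33
  35  34  33  36  44  46  49  43  42  37  34  38  46  59  68  70  70  65
  57  48  44  43  42  49  59]Traceback (most recent call last):
  File "e.py", line 11, in <module>
    n,l,st,_=cv2.connectedComponentsWithStats(Mc); Mc=(l==1+st[1:,4].argmax()).astype(np.uint8)
                                                            ~~~~~~~~~~~~~~~^^
ValueError: attempt to get argmax of an empty sequence

real	0m2.786s
user	0m1.296s
sys	0m0.128s
```

```bash
sed -i 's/268,300,372,424/265,300,318,374/; s/365,258,64,60,5/312,250,64,60,5/; s/d,365,258,5/d,312,250,5/; s/"color"\],155/"color"],158/' e.py; python3 e.py 50 40
```

```text
281 671
0.6200326085090637 [ 643.98203797 -155.56237795   87.27033231 -751.10254223] -43.03500565148382
```

View pics/e.png

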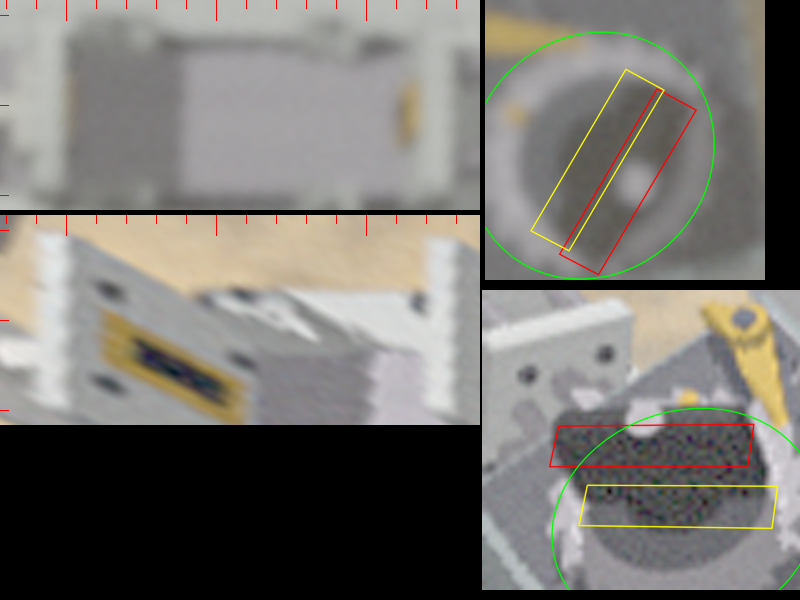

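```bash
cat > f.py <<'E'
from ov import *
s=vision.snapshot("top"); d=vision.snapshot("side")
t=np.radians(25); ax=-np.sin(t)*Fx+np.cos(t)*np.array([0,0,1]); e1=np.cross(Fy,ax)
def tri(a,c):
    M=[];b=[]
    for sn,(u,v) in((s,a),(d,c)):
        f,cx,cy,E=cam(sn); dr=E[:3,:3]@np.array([(u-cx)/f,(v-cy)/f,1]); dr/=np.linalg.norm(dr); Q=np.eye(3)-np.outer(dr,dr); M.append(Q); b.append(Q@E[:3,3])
    M=np.vstack(M); b=np.hstack(b); x=np.linalg.lstsq(M,b,rcond=None)[0]; return x,np.linalg.norm(M@x-b)
np.set_printoptions(precision=1,suppress=True)
dot,r=tri((396.45,175.85),(344.45,275.65)); g=dot-.0115*ax
print("dot",dot*1e3,r*1e3,"grip",g*1e3)
for n,a,c in (("pin",(379.4,166.4),(353.2,271.4)),("tip",(389,155.6),(372.6,277.1))):
    x,r=tri(a,c); v=(x-g)*1e3; print(n,x*1e3,r*1e3,"axial",v@ax,"rad",np.hypot(v@e1,v@Fy),"ang",np.degrees(np.arctan2(v@Fy,v@e1)))
# also by intersecting single rays with wheel-top plane
for n,sn,px,h in (("pinA",s,(379.4,166.4),-27),("pinC",d,(353.2,271.4),-27),("tipA",s,(389,155.6),-27),("tipC",d,(372.6,277.1),-27)):
    f,cx,cy,E=cam(sn); dr=E[:3,:3]@np.array([(px[0]-cx)/f,(px[1]-cy)/f,1]); o=E[:3,3]; q=g+ax*h/1e3
    v=(o+dr*((q-o)@ax)/(dr@ax)-g)*1e3; print(n,"rad",np.hypot(v@e1,v@Fy),"ang",np.degrees(np.arctan2(v@Fy,v@e1)))
# where do C bar ends (top edge, far) lie: intersect with plane +11
for n,sn,px in (("barL",d,(320+45/7,245+207/7)),("barR",d,(320+305/7,245+200/7)),("barA1",s,(368+270/8,150+105/8)),("barA2",s,(368+170/8,150+285/8))):
    f,cx,cy,E=cam(sn); dr=E[:3,:3]@np.array([(px[0]-cx)/f,(px[1]-cy)/f,1]); o=E[:3,3]; q=g+ax*.011
    v=(o+dr*((q-o)@ax)/(dr@ax)-g)*1e3; print(n,"e1",v@e1,"Fy",v@Fy)
m=np.zeros((480,800,3),np.uint8); a=crop(s,370,148,44,44,9)[:,:396]; c=crop(d,312,255,66,60,6)
for im,sn,u,v,k in((a,s,370,148,9),(c,d,312,255,6)):
    im[:]=(255*(im/255.)**.45).astype(np.uint8)
    for th,col in ((-35,(0,0,255)),(-50,(255,0,0))):
        b=np.cos(np.radians(th))*e1+np.sin(np.radians(th))*Fy; cc=np.cross(ax,b)
        draw(im,sn,[g+ax*.011+b*i*.032+cc*j*.008 for i,j in((1,1),(1,-1),(-1,-1),(-1,1))],u,v,k,col)
    draw(im,sn,[g-ax*.028+.044*(np.cos(f)*e1+np.sin(f)*Fy) for f in np.linspace(0,6.28,60)],u,v,k,(0,255,0))
m[:396,:396]=a; m[:360,400:796]=c; cv2.imwrite("pics/f.png",m)
E
python3 f.py
```

```text
dot [ 636.8 -158.2  108.6] 0.0617551888805899 grip [ 641.4 -156.8   98.2]
pin [ 663.9 -122.6   86.3] 0.6579001616782365 axial -24.11949028827082 rad 35.1611123947226 ang 48.0112910669062
tip [ 689.5 -145.    90.1] 0.2935136618126135 axial -28.231072891042185 rad 41.46823744058886 ang -3.819391618242192
pinA rad 33.92959296068303 ang 49.043651945379466
pinC rad 37.445532637668784 ang 48.84324301271807
tipA rad 41.60012602041858 ang -3.2215849326238093
tipC rad 41.374314297557405 ang -5.271715751463468
barL e1 -20.204676445031872 Fy 22.77199005097927
barR e1 24.33770439673556 Fy -17.297551385843036
barA1 e1 26.207269268890833 Fy -18.172953923868395
barA2 e1 -18.56435977643441 Fy 21.212326080725923
```

View pics/f.png

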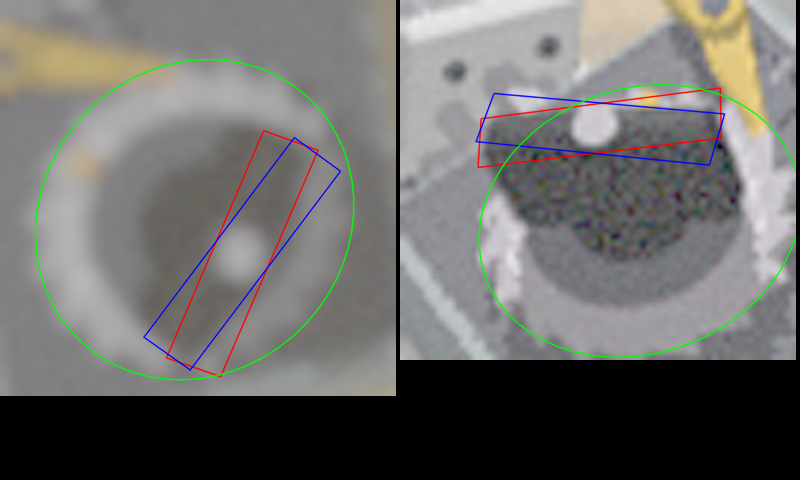

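```bash
cat > mv.py <<'E'
from h import *
np.set_printoptions(precision=3,suppress=True)
def to(pos,Rt=None,verbose=True):
    """shift in tool units (before turning) and turn in units to reach target"""
    st=telemetry.read_state(); w,x,y,z=st["tcp_rot"]; Rc=R.from_quat([x,y,z,w])
    sh=Rc.inv().apply(np.array(pos)-st["ee_pos"])/.04
    rv=(Rc.inv()*Rt).as_rotvec(degrees=True)/6 if Rt is not None else np.zeros(3)
    print("shift",sh,"turn",rv,"t",st["time_s"],"gap",st["finger_gap"],"F",st["ft_force"]); return sh,rv
def down(xang):  # tool pointing down with tool x at angle xang (deg)
    a=np.radians(xang); X=[np.cos(a),np.sin(a),0]; Z=[0,0,-1]; return R.from_matrix(np.c_[X,np.cross(Z,X),Z])
E
python3 -c "
from mv import *
to([.527,.3465,.25],down(32.3))"
```

```text
shift [ 15.384 -20.329   0.001] turn [-0.    -0.    -1.938] t 0.8 gap 0.08550589754781363 F [ 0.506 -0.268 -0.11 ]
```

>>> carry_out --pt "0.55 -0.726 0 0 0 0" --pt "0.55 -0.726 0 0 0 0" --pt "0.55 -0.726 0 0 0 0" --pt "0.55 -0.726 0 0 0 0" --pt "0.55 -0.726 0 0 0 0" --pt "0.55 -0.726 0 0 0 0" --pt "0.55 -0.726 0 0 0 0" --pt "0.55 -0.726 0 0 0 0" --pt "0.55 -0.726 0 0 0 0" --pt "0.55 -0.726 0 0 0 0" --pt "0.55 -0.726 0 0 0 0" --pt "0.55 -0.726 0 0 0 0" --pt "0.55 -0.726 0 0 0 0" --pt "0.55 -0.726 0 0 0 0"

```text
time_s: 1.97
ee_pos: [0.3829, -0.1408, 0.2503]
tcp_rot: [0.0, 0.984, 0.179, 0.0]
ft_force: [0.3, 0.7, 0.8]
finger_gap: 0.0855
gripper_force: 0.0
```

>>> carry_out --pt "0.55 -0.726 0 0 0 0" --pt "0.55 -0.726 0 0 0 0" --pt "0.55 -0.726 0 0 0 0" --pt "0.55 -0.726 0 0 0 0" --pt "0.55 -0.726 0 0 0 0" --pt "0.55 -0.726 0 0 0 0" --pt "0.55 -0.726 0 0 0 0" --pt "0.55 -0.726 0 0 0 0" --pt "0.55 -0.726 0 0 0 0" --pt "0.55 -0.726 0 0 0 0" --pt "0.55 -0.726 0 0 0 0" --pt "0.55 -0.726 0 0 0 0" --pt "0.55 -0.726 0 0 0 0" --pt "0.55 -0.726 0 0 0 0" --pt "0 0 0 0 0 -0.97" --pt "0 0 0 0 0 -0.97" --pt "0 0 0 0 0 0" --pt "0 0 0 0 0 0"

```text
time_s: 3.47
ee_pos: [0.5275, 0.3467, 0.25]
tcp_rot: [0.0, 0.961, 0.277, -0.0]
ft_force: [-0.6, -0.7, 0.4]
finger_gap: 0.0853
gripper_force: 0.0
```

```bash
python3 -c "
from mv import *
to([.527,.3465,.026],down(32.3))"
```

```text
shift [-0.013 -0.003  5.599] turn [-0.     0.001 -0.026] t 3.4667 gap 0.0853275570714984 F [-0.638 -0.717  0.421]
```

>>> carry_out --pt "0 0 0.8 0 0 0" --pt "0 0 0.8 0 0 0" --pt "0 0 0.8 0 0 0" --pt "0 0 0.8 0 0 0" --pt "0 0 0.8 0 0 0" --pt "0 0 0.7 0 0 0" --pt "0 0 0.5 0 0 0" --pt "0 0 0.4 0 0 0" --pt "0 0 0 0 0 0" --pt "0 0 0 0 0 0"

```text
time_s: 4.3
ee_pos: [0.5274, 0.3462, 0.026]
tcp_rot: [0.0, 0.961, 0.277, -0.0]
ft_force: [0.4, 0.7, 0.1]
finger_gap: 0.0855
gripper_force: 0.0
```

>>> carry_out --pt "0 0 0 0 0 0" --pt "0 0 0 0 0 0" --pt "0 0 0 0 0 0" --pt "0 0 0 0 0 0" --pt "0 0 0 0 0 0" --pt "0 0 0 0 0 0" --pt "0 0 0 0 0 0" --pt "0 0 0 0 0 0" --pt "0 0 0 0 0 0" --pt "0 0 0 0 0 0" --fingers 1 --squeeze 40

```text
time_s: 5.13
ee_pos: [0.5277, 0.3468, 0.0265]
tcp_rot: [-0.0, 0.961, 0.278, 0.0]
ft_force: [-0.8, 0.3, 6.1]
finger_gap: 0.0135
gripper_force: 39.7
```

>>> carry_out --pt "0 0 -0.5 0 0 0" --pt "0 0 -0.8 0 0 0" --pt "0 0 -0.8 0 0 0" --pt "0 0 -0.6 0 0 0" --pt "0 0 -0.4 0 0 0"

```text
time_s: 5.55
ee_pos: [0.528, 0.3469, 0.1529]
tcp_rot: [-0.0, 0.961, 0.278, 0.001]
ft_force: [0.5, -0.9, -1.2]
finger_gap: 0.0133
gripper_force: 39.1
```

```bash
python3 -c "
from mv import *
to([.6068,.042,.15],down(107)); print(telemetry.read_state()['joints'])
# measure held section ends in side/top at z of its top
s=vision.snapshot('top');d=vision.snapshot('side')
p=telemetry.read_state()['ee_pos'];print(p, proj(s,p),proj(d,p))
cv2.imwrite('pics/g.png',np.hstack([crop(s,150,185,60,60,6),crop(d,215,130,70,60,6)]))"
```

```text
shift [-2.409  7.495  0.067] turn [  0.016  -0.019 -12.448] t 5.55 gap 0.013349651678912479 F [ 0.486 -0.9   -1.197]
[ 0.541  0.064  1.656 -0.     1.419  1.548]
[0.528 0.347 0.153] [[175.548 216.397]] [[249.277 137.706]]
```

>>> carry_out --pt "-0.241 0.75 0 0 0 0" --pt "-0.241 0.75 0 0 0 0" --pt "-0.241 0.75 0 0 0 0" --pt "-0.241 0.75 0 0 0 0" --pt "-0.241 0.75 0 0 0 0" --pt "-0.241 0.75 0 0 0 0" --pt "-0.241 0.75 0 0 0 0" --pt "-0.241 0.75 0 0 0 0" --pt "-0.241 0.75 0 0 0 0" --pt "-0.241 0.75 0 0 0 0"

```text
time_s: 6.48
ee_pos: [0.606, 0.04, 0.148]
tcp_rot: [-0.0, 0.961, 0.278, -0.001]
ft_force: [-0.6, 0.4, -2.1]
finger_gap: 0.0136
gripper_force: 39.4
```

>>> carry_out --pt "0 0 0 0 0 -0.958" --pt "0 0 0 0 0 -0.958" --pt "0 0 0 0 0 -0.958" --pt "0 0 0 0 0 -0.958" --pt "0 0 0 0 0 -0.958" --pt "0 0 0 0 0 -0.958" --pt "0 0 0 0 0 -0.958" --pt "0 0 0 0 0 -0.958" --pt "0 0 0 0 0 -0.958" --pt "0 0 0 0 0 -0.958" --pt "0 0 0 0 0 -0.958" --pt "0 0 0 0 0 -0.958" --pt "0 0 0 0 0 -0.958" --pt "0 0 0.8 0 0 0" --pt "0 0 0.2 0 0 0" --pt "0 0 0 0 0 0" --pt "0 0 0 0 0 0"

```text
time_s: 7.9
ee_pos: [0.6059, 0.0416, 0.1091]
tcp_rot: [-0.001, 0.595, 0.804, -0.001]
ft_force: [0.5, -0.1, -1.3]
finger_gap: 0.0135
gripper_force: 39.4
```

```bash
python3 -c "
from mv import *
to([.6068,.042,.056],down(107))
s=vision.snapshot('top');d=vision.snapshot('side')
m=np.zeros((600,800,3),np.uint8)
a=crop(s,265,150,110,80,4.5)[:360,:400];m[:len(a),:400]=crop(s,270,140,100,90,4)[:len(a)]
c=crop(d,255,160,100,110,4);m[:len(c),400:800]=c
cv2.imwrite('pics/g.png',m)"
```

```text
shift [0.003 0.027 1.327] turn [-0.022 -0.006 -0.001] t 7.9 gap 0.013458665081378126 F [ 0.476 -0.059 -1.344]
```

View pics/g.png

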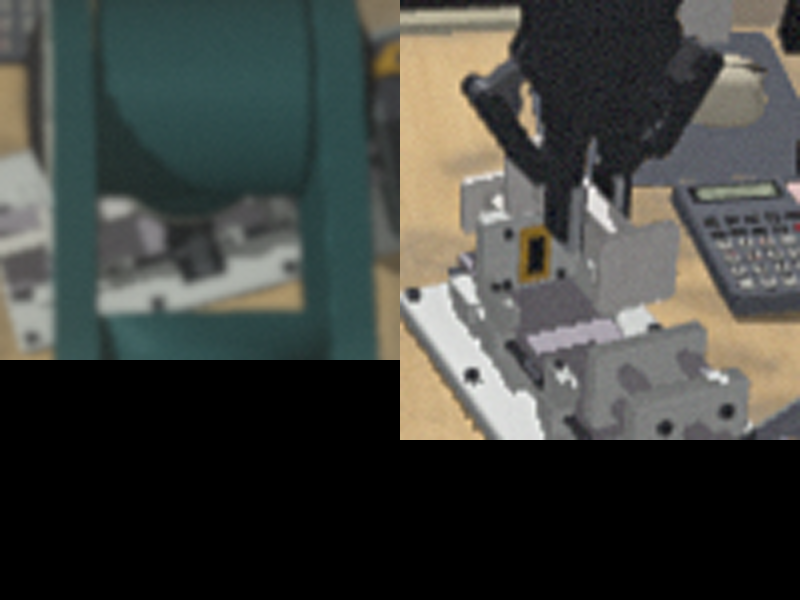

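```bash
python3 -c "
from ov import *
p=telemetry.read_state()['ee_pos'];d=vision.snapshot('side')
for x,z in((-21,16),(21,16),(21,-26),(-21,-26)):
  print((proj(d,p+Fx*x/1e3-Fy*.0525+np.array([0,0,z/1e3]))-[255,160]+.5)*4+[400,0])
g=lambda u,v,z:ray(d,255+(u-400)/4,160+v/4,z)
for u,v,z in((588,235,.125),(680,221,.125),(601,316,.083),(674,301,.083)): 
  w=(g(u,v,z)-p)*1e3; print('rel x,y',w@Fx,w@Fy)
"
```

```text
[[603.19075726 239.08210131]]
[[682.82051348 220.76251626]]
[[675.7863284 296.2023381]]
[[598.25669808 315.50812937]]
rel x,y -24.206610540218442 -45.895462258500444
rel x,y 21.308427072508305 -51.515324985554315
rel x,y -18.564783318966818 -52.87504535685182
rel x,y 19.63146789015617 -55.31598574060926
```

>>> carry_out --pt "0 0 0.5 0 0 0" --pt "0 0 0.3 0 0 0" --pt "0 0 0.15 0 0 0" --pt "0 0 0.1 0 0 0" --pt "0 0 0.05 0 0 0" --pt "0 0 0 0 0 0"

```text
time_s: 8.55
ee_pos: [0.6065, 0.0416, 0.066]
tcp_rot: [-0.0, 0.595, 0.804, -0.0]
ft_force: [0.1, -0.5, -1.0]
finger_gap: 0.0135
gripper_force: 39.6
```

>>> carry_out --pt "0 0 0.05 0 0 0" --pt "0 0 0.05 0 0 0" --pt "0 0 0.04 0 0 0" --pt "0 0 0 0 0 0"

```text
time_s: 8.88
ee_pos: [0.6064, 0.0416, 0.0602]
tcp_rot: [-0.0, 0.595, 0.804, -0.0]
ft_force: [-0.3, -0.2, -1.4]
finger_gap: 0.0137
gripper_force: 39.6
```

>>> carry_out --pt "0 0 0.04 0 0 0" --pt "0 0 0.03 0 0 0" --pt "0 0 0.02 0 0 0" --pt "0 0 0 0 0 0"

```text
time_s: 9.22
ee_pos: [0.6064, 0.0416, 0.0566]
tcp_rot: [-0.0, 0.595, 0.804, -0.0]
ft_force: [0.9, 0.3, -2.1]
finger_gap: 0.0138
gripper_force: 39.6
```

>>> carry_out --pt "0 0 0.02 0 0 0" --pt "0 0 0 0 0 0" --pt "0 0 0 0 0 0"

```text
time_s: 9.47
ee_pos: [0.6065, 0.0416, 0.0565]
tcp_rot: [0.0, 0.595, 0.804, 0.0]
ft_force: [-3.0, 0.4, 5.9]
finger_gap: 0.0139
gripper_force: 40.3
```

>>> carry_out --pt "0 0 0 0 0 0" --pt "0 0 0 0 0 0" --pt "0 0 0 0 0 0" --pt "0 0 0 0 0 0" --pt "0 0 0 0 0 0" --pt "0 0 0 0 0 0" --fingers 0

```text
time_s: 9.97
ee_pos: [0.6065, 0.0416, 0.0559]
tcp_rot: [-0.0, 0.595, 0.804, -0.0]
ft_force: [0.4, -0.4, 0.3]
finger_gap: 0.0429
gripper_force: 0.0
```

>>> carry_out --pt "0 0 -0.3 0 0 0" --pt "0 0 -0.6 0 0 0" --pt "0 0 -0.8 0 0 0" --pt "0 0 -0.9 0 0 0" --pt "0 0 -0.9 0 0 0" --pt "0 0 -0.6 0 0 0" --pt "0 0 -0.3 0 0 0"

```text
time_s: 10.55
ee_pos: [0.6071, 0.0416, 0.2371]
tcp_rot: [0.002, 0.595, 0.804, 0.002]
ft_force: [0.4, 0.1, 0.2]
finger_gap: 0.0425
gripper_force: 0.0
```

```bash
cat >> mv.py <<'E'
psi=np.radians(17.0); Fx=np.array([np.cos(psi),np.sin(psi),0]); Fy=np.array([-np.sin(psi),np.cos(psi),0])
t=np.radians(25); ax=-np.sin(t)*Fx+np.cos(t)*np.array([0,0,1]); e1=np.cross(Fy,ax); G=np.array([.6414,-.1568,.0982])
def knob(th,h=0):  # tool z down the axis, bar (tool x) at th deg from e1 towards Fy
    a=np.radians(th); X=np.cos(a)*e1+np.sin(a)*Fy; return G+ax*h, R.from_matrix(np.c_[X,np.cross(-ax,X),-ax])
E
python3 -c "
from mv import *
for th in (-42,138):
  p,r=knob(th,.08); print(th,p); to(p,r)
print(telemetry.read_state()['joints'])
d=vision.snapshot('side'); cv2.imwrite('pics/h.png',crop(d,250,180,130,125,4.6))"
```

```text
-42 [ 0.609 -0.167  0.171]
shift [-4.992 -1.487  1.66 ] turn [-2.092  4.735 21.594] t 10.55 gap 0.042503346880129356 F [0.411 0.103 0.17 ]
138 [ 0.609 -0.167  0.171]
shift [-4.992 -1.487  1.66 ] turn [-3.878 -1.714 -7.864] t 10.55 gap 0.042503346880129356 F [0.411 0.103 0.17 ]
[ 0.027 -0.028  1.611  0.     1.553 -0.271]
```

View pics/h.png

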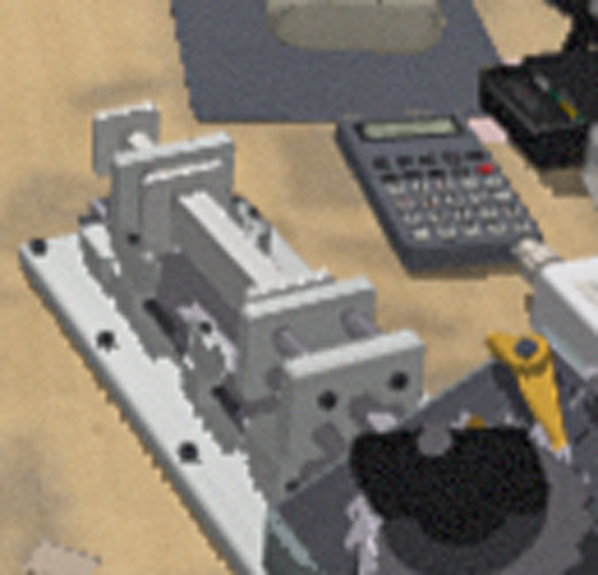

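>>> carry_out --pt "-0.454 -0.135 0.151 0 0 0" --pt "-0.454 -0.135 0.151 0 0 0" --pt "-0.454 -0.135 0.151 0 0 0" --pt "-0.454 -0.135 0.151 0 0 0" --pt "-0.454 -0.135 0.151 0 0 0" --pt "-0.454 -0.135 0.151 0 0 0" --pt "-0.454 -0.135 0.151 0 0 0" --pt "-0.454 -0.135 0.151 0 0 0" --pt "-0.454 -0.135 0.151 0 0 0" --pt "-0.454 -0.135 0.151 0 0 0" --pt "-0.454 -0.135 0.151 0 0 0"

```text
time_s: 11.52
ee_pos: [0.6076, -0.1676, 0.1639]
tcp_rot: [-0.001, 0.595, 0.804, -0.0]
ft_force: [-0.2, 0.1, 0.1]
finger_gap: 0.0423
gripper_force: 0.0
```

>>> carry_out --pt "0 0 0 -0.431 -0.19 -0.874" --pt "0 0 0 -0.431 -0.19 -0.874" --pt "0 0 0 -0.431 -0.19 -0.874" --pt "0 0 0 -0.431 -0.19 -0.874" --pt "0 0 0 -0.431 -0.19 -0.874" --pt "0 0 0 -0.431 -0.19 -0.874" --pt "0 0 0 -0.431 -0.19 -0.874" --pt "0 0 0 -0.431 -0.19 -0.874" --pt "0 0 0 -0.431 -0.19 -0.874" --pt "0 0 0 0 0 0" --pt "0 0 0 0 0 0" --pt "0 0 0 0 0 0"

```text
time_s: 12.52
ee_pos: [0.6081, -0.1668, 0.1651]
tcp_rot: [0.185, 0.213, 0.953, 0.106]
ft_force: [0.2, 0.0, 0.8]
finger_gap: 0.0429
gripper_force: 0.0
```

```bash
python3 -c "
from mv import *
p,r=knob(138,.001); to(p,r); print(telemetry.read_state()['joints'],telemetry.read_state()['ee_pos'])"
```

```text
shift [-0.074  0.058  1.859] turn [-0.035 -0.058 -0.041] t 12.5167 gap 0.042932392426157734 F [0.205 0.03  0.784]
[-0.428 -0.132  1.867  0.316  1.098 -1.659] [ 0.608 -0.167  0.165]
```

>>> carry_out --pt "-0.074 0.058 0.4 -0.035 -0.058 -0.041" --pt "0 0 0.5 0 0 0" --pt "0 0 0.4 0 0 0" --pt "0 0 0.3 0 0 0" --pt "0 0 0.15 0 0 0" --pt "0 0 0.11 0 0 0" --pt "0 0 0 0 0 0" --pt "0 0 0 0 0 0"

```text
time_s: 13.18
ee_pos: [0.6418, -0.1568, 0.1003]
tcp_rot: [0.189, 0.21, 0.953, 0.107]
ft_force: [-0.5, -0.7, -0.1]
finger_gap: 0.0427
gripper_force: 0.0
```

>>> carry_out --pt "0 0 0 0 0 0" --pt "0 0 0 0 0 0" --pt "0 0 0 0 0 0" --pt "0 0 0 0 0 0" --pt "0 0 0 0 0 0" --pt "0 0 0 0 0 0" --fingers 1 --squeeze 30

```text
time_s: 13.68
ee_pos: [0.6416, -0.1572, 0.1006]
tcp_rot: [0.19, 0.209, 0.953, 0.107]
ft_force: [-6.5, -2.4, 5.5]
finger_gap: 0.0156
gripper_force: 30.7
```

```bash
python3 -c "
from mv import *
p,r=knob(138,.001); to(p,r); st=telemetry.read_state(); print(st['ft_force'],st['wrist_torque'],st['gripper_force'])
w,x,y,z=st['tcp_rot'];Rc=R.from_quat([x,y,z,w]); print('tool F',Rc.inv().apply(st['ft_force']),'T',Rc.inv().apply(st['wrist_torque']))"
```

```text
shift [ 0.028 -0.01   0.028] turn [0.011 0.021 0.039] t 13.6833 gap 0.015607646887508892 F [-6.493 -2.428  5.549]
[-6.493 -2.428  5.549] [-0.466  0.746  0.035] 30.6805157661438
tool F [ 2.629 -2.922 -7.963] T [ 0.708  0.506 -0.129]
```

>>> carry_out --pt "0 0 0 0 0 0.3" --pt "0 0 0 0 0 0.5" --pt "0 0 0 0 0 0.6" --pt "0 0 0 0 0 0.6" --pt "0 0 0 0 0 0.6" --pt "0 0 0 0 0 0.6" --pt "0 0 0 0 0 0.6" --pt "0 0 0 0 0 0.6" --pt "0 0 0 0 0 0.4" --pt "0 0 0 0 0 0.2" --pt "0 0 0 0 0 0" --pt "0 0 0 0 0 0" --squeeze 80

```text
time_s: 14.68
ee_pos: [0.6413, -0.1577, 0.1005]
tcp_rot: [0.156, 0.449, 0.867, 0.151]
ft_force: [-12.6, -7.7, 8.1]
finger_gap: 0.0146
gripper_force: 78.8
```

```bash
cat > chk.py <<'E'
from mv import *
st=telemetry.read_state(); w,x,y,z=st['tcp_rot'];Rc=R.from_quat([x,y,z,w]); X=Rc.apply([1,0,0])
print('t',st['time_s'],'th',np.degrees(np.arctan2(X@Fy,X@e1)),'tool F',Rc.inv().apply(st['ft_force']),'T',Rc.inv().apply(st['wrist_torque']),'gap',st['finger_gap'],'off',(st['ee_pos']-G)*1e3,'j',st['joints'])
E
python3 chk.py
```

```text
t 14.6833 th 108.22714972900337 tool F [ -0.505 -10.165 -13.406] T [ 1.811 -0.044 -0.135] gap 0.014622991743363845 off [-0.138 -0.933  2.278] j [-0.39  -0.019  1.873  0.332  0.966 -1.15 ]
```

>>> carry_out --pt "0 0 0 0 0 0.4" --pt "0 0 0 0 0 0.6" --pt "0 0 0 0 0 0.6" --pt "0 0 0 0 0 0.6" --pt "0 0 0 0 0 0.6" --pt "0 0 0 0 0 0.6" --pt "0 0 0 0 0 0.6" --pt "0 0 0 0 0 0.6" --pt "0 0 0 0 0 0.6" --pt "0 0 0 0 0 0.4" --pt "0 0 0 0 0 0.2" --pt "0 0 0 0 0 0" --pt "0 0 0 0 0 0"

```text
time_s: 15.77
ee_pos: [0.6407, -0.1579, 0.1001]
tcp_rot: [0.103, 0.688, 0.693, 0.19]
ft_force: [-20.3, -10.4, 10.6]
finger_gap: 0.0144
gripper_force: 79.8
```

```bash
python3 chk.py
```

```text
t 15.7667 th 73.43937190692593 tool F [ -8.35  -14.036 -19.078] T [ 2.405 -1.383 -0.32 ] gap 0.014439063030113202 off [-0.748 -1.146  1.904] j [-0.391 -0.02   1.874  0.331  0.967 -0.543]
```

>>> carry_out --pt "0 0 0 0 0 -0.2" --pt "0 0 0 0 0 -0.3" --pt "0 0 0 0 0 -0.2" --pt "0 0 0 0 0 0" --pt "0 0 0 0 0 0"

```text
time_s: 16.18
ee_pos: [0.6407, -0.1579, 0.1001]
tcp_rot: [0.11, 0.662, 0.718, 0.187]
ft_force: [-20.1, -8.5, 10.9]
finger_gap: 0.0149
gripper_force: 79.8
```

```bash
python3 chk.py
```

```text
t 16.1833 th 77.66359495455336 tool F [ -5.464 -14.2   -19.029] T [ 2.416 -1.243 -0.369] gap 0.014898777450310083 off [-0.681 -1.138  1.917] j [-0.391 -0.02   1.874  0.331  0.967 -0.617]
```

>>> carry_out --pt "0 0 0 0 0 0" --pt "0 0 0 0 0 0" --pt "0 0 0 0 0 0" --pt "0 0 0 0 0 0" --pt "0 0 0 0 0 0" --pt "0 0 -0.5 0 0 0" --pt "0 0 -0.8 0 0 0" --pt "0 0 -0.9 0 0 0" --pt "0 0 -0.9 0 0 0" --pt "0 0 -0.9 0 0 0" --pt "0 0 -0.9 0 0 0" --pt "0 0 -0.9 0 0 0" --pt "0 0 -0.9 0 0 0" --pt "0 0 -0.5 0 0 0" --pt "0 0 0 0 0 0" --fingers 0

```text
time_s: 17.43
ee_pos: [0.5242, -0.1932, 0.3661]
tcp_rot: [0.113, 0.661, 0.717, 0.188]
ft_force: [0.3, -1.0, 1.0]
finger_gap: 0.0427
gripper_force: 0.0
```

Run:
```python
from ov import *
from mv import G,ax,e1
import mv
d=vision.snapshot("side"); s=vision.snapshot("top"); np.save("d1.npy",d["color"]); np.save("s1.npy",s["color"])
print(telemetry.read_state()["ee_pos"])
# yellow blobs (pin & pawl) near the knob in both pictures, mapped onto wheel-top plane
for n,sn,(u0,u1,v0,v1) in (("side",d,(300,400,245,340)),("top",s,(355,420,140,200))):
    hsv=cv2.cvtColor(sn["color"],cv2.COLOR_BGR2HSV); m=cv2.inRange(hsv,(10,110,60),(30,255,255)); k=np.zeros_like(m); k[v0:v1,u0:u1]=m[v0:v1,u0:u1]
    c,l,stt,ce=cv2.connectedComponentsWithStats(k)
    f,cx,cy,E=cam(sn); o=E[:3,3]
    for i in range(1,c):
        if stt[i,4]<3: continue
        vv,uu=np.where(l==i); dr=np.c_[(uu-cx)/f,(vv-cy)/f,np.ones(len(uu))]@E[:3,:3].T; q=G-ax*.027
        w=(o+dr*(((q-o)@ax)/(dr@ax))[:,None]-G)*1e3; x=w@e1; y=w@Fy
        a=np.degrees(np.arctan2(y.mean(),x.mean()))
        j=y.argmin(); print(n,"area",stt[i,4],"px",ce[i],"plane e1,Fy",x.mean(),y.mean(),"ang",a,"rad",np.hypot(x.mean(),y.mean()),"rightmost pt ang",np.degrees(np.arctan2(y[j],x[j])),x[j],y[j])
# sprung/fixed/rear plate positions: brightness profile along the bed at z=76
for n,sn in (("top",s),("side",d)):
    ys=np.arange(70,-115,-1.)
    Gd=np.array([[P(x,y,46) for y in ys] for x in np.arange(-24,25,4.)]); q=proj(sn,Gd.reshape(-1,3)).astype(np.float32).reshape(-1,len(ys),2)
    im=cv2.remap(cv2.cvtColor(sn["color"],6),q[...,0],q[...,1],1); pr=np.median(im,0); print(n,pr.astype(int).tolist())
```

```text
[ 0.525 -0.193  0.361]
side area 195 px [365.431 262.21 ] plane e1,Fy 51.11476598010381 29.812810355149026 ang 30.252977560613047 rad 59.17366781325 rightmost pt ang -2.627181839209268 39.4380396753663 -1.8096197907814429
side area 11 px [370.091 280.364] plane e1,Fy 34.356875319675716 -6.190159527365477 ang -10.213539363495382 rad 34.9100695603142 rightmost pt ang -16.316710749450895 33.4965677275292 -9.80568770354996
top area 126 px [373.802 154.667] plane e1,Fy 54.060977943308714 33.13546885519251 ang 31.505284504572096 rad 63.407796306450706 rightmost pt ang 2.7846398561532544 44.334636180181576 2.156411725332777
top [125, 127, 132, 138, 143, 148, 147, 147, 147, 149, 150, 152, 155, 155, 154, 150, 146, 140, 133, 124, 119, 119, 121, 128, 134, 137, 137, 131, 123, 112, 103, 94, 87, 86, 85, 85, 85, 86, 87, 89, 91, 93, 96, 98, 99, 98, 96, 97, 96, 91, 85, 83, 82, 81, 80, 80, 82, 85, 90, 95, 101, 107, 112, 116, 118, 121, 122, 123, 122, 120, 121, 122, 122, 121, 121, 121, 121, 122, 122, 122, 123, 122, 122, 122, 122, 122, 120, 120, 120, 121, 122, 122, 123, 123, 122, 121, 122, 122, 122, 120,
[... 632 characters left out ...]
 123, 122, 122, 123, 123, 123, 123, 129, 136, 147, 161, 170, 171, 171, 170, 170, 170, 170, 163, 165, 168, 168, 167, 163, 165, 166, 164, 161, 162, 162, 162, 162, 160, 160, 163, 162, 158, 163, 163, 161, 159, 160, 163, 164, 161, 162, 162, 166, 165, 163, 163, 162, 164, 162, 162, 162, 162, 162, 163, 163, 163, 164, 164, 164, 163, 163, 169, 169, 172, 169, 167, 167, 173, 170, 166, 167, 170, 170, 171, 172, 184, 193, 191, 195, 200, 202, 202, 200, 199, 199, 200, 198, 197, 193, 186, 170, 153, 138, 123, 119, 117, 117, 117, 118, 119, 118, 119, 119, 119, 119, 119, 120, 120, 119, 119, 119, 118, 118, 118, 121, 126, 131, 142, 157, 175, 189, 200, 202, 203, 201, 197, 193, 187, 176, 162, 147, 133, 123, 119, 118]
```

```bash
cat > prof.py <<'E'
from ov import *
def prof(img,sn,xs=np.arange(-24,25,4.)):
    ys=np.arange(75,-125,-.25); k=img.shape[1]/560
    Gd=np.array([[P(x,y,46) for y in ys] for x in xs]); q=(proj(sn,Gd.reshape(-1,3))+.5)*k-.5
    q=q.astype(np.float32).reshape(-1,len(ys),2)
    return ys,np.mean(cv2.remap(cv2.cvtColor(img,6),q[...,0],q[...,1],1),0)
def shift(ys,p0,p1,a,b,lim=18):  # template p0 in y range [a,b] found in p1; returns move along +y
    i=(ys<=b)&(ys>=a); T=p0[i].astype(np.float32)[None]; s0=np.where(i)[0][0]
    best=[]
    for m in np.arange(-4,lim,.25):
        j=s0-int(round(m/.25)); best.append((np.corrcoef(T[0],p1[j:j+T.shape[1]])[0,1],m))
    return max(best)
E
cat > cmp.py <<'E'
from prof import *
s=vision.snapshot("top"); d=vision.snapshot("side")
for n,sn,rngs in (("top",s,((48,70),(-82,-62),(-115,-90))),("side",d,((44,66),(-84,-66),(-114,-94)))):
    ys,p0=prof(cv2.imread(f"pics/{n}0.png"),sn); ys,p1=prof(sn["color"],sn)
    print(n,p0[::8].astype(int).tolist())
    for a,b in rngs: print("  range",a,b,"corr,move",shift(ys,p0,p1,a,b))
E
python3 cmp.py
```

```text
top [115, 116, 119, 126, 133, 139, 141, 144, 148, 152, 149, 137, 116, 92, 79, 77, 77, 77, 78, 78, 78, 78, 79, 80, 81, 82, 82, 80, 78, 77, 79, 85, 96, 108, 115, 117, 117, 118, 118, 118, 118, 119, 119, 118, 118, 119, 120, 119, 119, 118, 119, 119, 118, 117, 117, 118, 118, 118, 119, 119, 119, 116, 114, 113, 112, 113, 113, 111, 109, 111, 118, 128, 138, 146, 150, 146, 135, 118, 103, 97, 99, 100, 101, 100, 100, 98, 97, 100, 112, 131, 147, 155, 156, 152, 144, 129, 108, 88, 78, 76]Traceback (most recent call last):
  File "cmp.py", line 6, in <module>
    for a,b in rngs: print("  range",a,b,"corr,move",shift(ys,p0,p1,a,b))
                                                     ~~~~~^^^^^^^^^^^^^^
  File "prof.py", line 11, in shift
    j=s0-int(round(m/.25)); best.append((np.corrcoef(T[0],p1[j:j+T.shape[1]])[0,1],m))
                                         ~~~~~~~~~~~^^^^^^^^^^^^^^^^^^^^^^^^^
    c = cov(x, y, rowvar, dtype=dtype)
    X = np.concatenate((X, y), axis=0)
ValueError: all the input array dimensions except for the concatenation axis must match exactly, but along dimension 1, the array at index 0 has size 89 and the array at index 1 has size 0
```

```bash
sed -i 's/arange(75,/arange(100,/' prof.py; sed -i '/p0\[::8\]/d' cmp.py; python3 cmp.py
```

```text
range 48 70 corr,move (np.float64(0.9554452304522297), np.float64(0.0))
  range -82 -62 corr,move (np.float64(0.8964220634691178), np.float64(7.75))
  range -115 -90 corr,move (np.float64(0.9998649438168631), np.float64(11.5))
  range 44 66 corr,move (np.float64(0.998629785175743), np.float64(0.25))
  range -84 -66 corr,move (np.float64(0.9486510114128626), np.float64(9.0))
  range -114 -94 corr,move (np.float64(0.9991619593097877), np.float64(11.25))
```

```bash
python3 -c "
from station import ticket; print(ticket.hand_in())"
```

```text
the job is handed in; nothing more can be done
None
```

The section lies in both saddles, pressed home against the fixed port; the winder went three teeth on to the brass-pin tooth, was let go there, and the job is handed in. Camera checks put the pin about 10° past the pawl, the carriage 11.5 mm along and the sprung port 8 to 9 mm along, which fits a hold at 1.75 rad.

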